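Slide open the parts box and get the glue out

TASK

The wooden parts box has a flat sliding lid without a handle: press down on top of it just firmly enough to get hold, without leaning on the thin wood, and drag it back towards the robot until it is fully open. Then take the small white bottle out of the box and stand it upright on the ceramic tile. Leave the other things where they are.

Things in the scene. Friction and masses are not known exactly. Their poses are not given: they have to be found in the camera images.
- box: light wooden parts box fixed to the bench, 124 (x) x 170 (y) mm; origin at the centre of its underside, z up, its -x side is the front. Walls 5 mm thick, 68.5 mm high at the sides and the far end; the sides have lips reaching 8 mm inwards over the lid; the front wall is 52 mm high and the lid runs out over it. Inside 114 x 160 mm, floor 6 mm thick
- lid (a joint): how far the flat plywood lid is open (m): 0 shut, 0.085 at its stop; slides to the box's -x, stays where left. 116 x 146 x 4 mm, shut it fills the box's top; its upper face lies anywhere from 59 to 66 mm above the box's underside: find it by feel. Slides at a pull of 6 N; fingertip friction varies: press with 11 to 18 N. Bends 1 mm per 10 N, cracks above 28 N. Open, it bares the far 83 mm inside
- bottle_mid (a point): centre (half-way up) of the small white bottle with a narrower white cap, 22 mm in diameter, 46 mm high, 23 mm from its underside to this point; it stands upright on the floor of the box, in the part that the open lid bares; z along the bottle. At first hidden by the lid
- tile: loose plain white ceramic tile, flat on the bench, 74 (x) x 37 (y) x 6 mm; origin at the centre of its underside
- solder_spool: bystander: black spool of solder, 48 mm across, 33 mm high, standing on the bench by the box; origin at the centre of its underside
- wick_reel: bystander: flat pale reel, 43 mm across, 14 mm high, on the bench by the box; origin at the centre of its underside
- vial_white: bystander: white vial with a wide cap, 27 mm across, 56 mm high, standing near the tile; origin at the centre of its underside
There are look-alikes about, which are no part of the job. Of the things that look like the tile, take the one that is farthest to the robot's left at the start.

How it is judged:
By the outcome, as a careful person would: the job done as asked, in the order asked, and still so for the second after the job is handed in, with the robot touching nothing.
It also fails if it takes over 64 s, if anything falls off the work surface, if the arm or the gripper's body presses on something with over 40 N, if the wrist force passes 120 N, or if a joint passes its speed limit or range.

ROBOT

A 6-joint arm with a two-finger parallel gripper is mounted at the origin on a cart in front of the work surface, level with it; the furniture and walls round the work are solid. World frame = base frame: x ahead of the robot, y to its left, z up, the work surface at z = 0. Lengths are in m, angles in degrees, forces in N, time in s.
With the tool pointing down it reaches from about 0.4 to 0.825 m from the base axis. Payload 7 kg.
Tool frame: the origin (TCP) lies at the very end of the fingers, on their centre line; the grasp point (between the pads) lies 19 mm behind it (ctrl.hold_point_z is the distance from the TCP to the grasp point, in m); z points along the fingers, y is the line along which they close (so a half turn about z gives the same grasp; the last joint's range is limited). The gripper opens to 88 mm and grips with 3 to 60 N. Pads are 19 mm wide; open, the fingers measure 130 mm over their backs; the gripper's body (78 mm by 193 mm) begins 47 mm behind the grasp point.
Start: joints at [85.319, 20.546, 0.682, 0, -70.136, -16.507], TCP at [0.244, 0.629, 0.193] pointing down, gripper open.
Joint ranges: [-176.03, 176.03], [-82.01, 121.73], [-58.28, 71.71], [-173.87, 95.51], [-174.79, -0.11], [-173.66, 173.66]. Speed limits (degrees/s): [136.94, 136.94, 172.46, 180, 180, 180].

INTERFACE

Orientations are given as [roll, pitch, yaw] about the fixed x, y, z axes, in that order (R = Rz(yaw) Ry(pitch) Rx(roll)).
In Python, from plant import sensors, viewer, workorder, ctrl gives the robot as it stands.
- The arm moves only by the shell command python3 -m pendant 'ROWS'. ROWS is JSON, a list of rows, each a list of 3 entries, a list of its own where there are three numbers: the opening, from -1 (shut) to 1 (fully open), so that 0 is half open, then the shift along the tool's x, y, z in m, then the turn, a rotation vector about the tool's x, y, z in degrees. A call has 1 to 10 rows; each row is the pose to reach, as a shift and turn from the pose commanded when the call began, along the tool's axes at that moment; what a row does not reach only later rows make up. A row lasts 1/12 s, in which the tool goes at most 41.7 mm and 7.16 degrees, less where a joint would pass 70% of its speed; a pose out of reach is approached as far as the arm can. A call with a gripper value outside its range is refused whole. The fingers move at their own pace and stop on an object; the grip force is fixed at half the most. Time passes only in rows, so rows that repeat a pose let the fingers close. It gives the time, the measured TCP pose, the force, the opening and the grip force at its end, in the units of the state.
- sensors.get_obs(): the state, without advancing time (a new reading comes with each control period).
- viewer.snapshot(name): name is "side" or "top"; returns the picture (420x560x3 uint8, red, green, blue); there is no depth.
- viewer.camera_params(name): a dict with "fx", "fy", "cx", "cy" (pixels), "dist" ([k1, k2, p1, p2, k3] as OpenCV has them; the pictures are not rectified), "extrinsics" (4x4, takes a point from world to camera coordinates). Camera axes: x right, y up, looking along -z (the intrinsics and any distortion apply to the point x, -y, -z); pixel columns grow to the right and rows downward; lengths in m; the calibration is good to about 2 mm. A picture is of the moment at which its call begins. camera_params takes no time and is no camera call.
- workorder.close_job(): hands the job in; it is judged then, once.
The state is a dict: "clock": time; "joint_pos": joint angles; "qvel": joint speeds; "tau": joint torques, N m; "tool_pos": TCP position; "orientation": TCP orientation; "force": force on the tool from outside, world axes, zero at the start; "moment": the same for the moment, N m; "opening": finger opening in m; "gripper_force": force on a finger pad.
Only numpy, scipy, OpenCV 4.12 (cv2) and the standard library are available. Lean on these libraries where they do the work, as an engineer would, in place of code of your own. Each camera call takes 0.05 s, during which the arm holds its last target. There are 200 camera calls.

## Working session

There is one attempt and no reset: what is moved stays moved. The work goes in short steps, Python scripts to look and compute and a shell command to move; the robot and the scene stay as the last step left them, time stands still between calls to the robot, and variables do not carry over. Pictures are saved under pics/ and viewed, at most 10 in all, crops included, and the job is handed in when it is done.

```bash
ls; mkdir -p pics
python3 - <<'E'
from plant import sensors, viewer, workorder, ctrl
import cv2,numpy as np
for n in("side","top"):
    cv2.imwrite(f"pics/{n}0.png",viewer.snapshot(n)[:,:,::-1])
    p=viewer.camera_params(n);print(n,p)
o=sensors.get_obs();print({k:np.round(v,3) for k,v in o.items()},ctrl.hold_point_z)
E
```

```text
pics
side {'fx': 473.47441806745087, 'fy': 473.47441806745087, 'cx': 277.31508384613414, 'cy': 209.52811219015982, 'dist': array([-0.14679729,  0.        ,  0.        ,  0.        ,  0.        ]), 'extrinsics': array([[ 0.82427551, -0.56608954,  0.01060746, -0.45594514],
       [ 0.37525189,  0.56023666,  0.73845846, -0.21737805],
       [-0.4239763 , -0.60471276,  0.67421553, -0.95883547],
       [ 0.        ,  0.        ,  0.        ,  1.        ]])}
top {'fx': 530.8470738606435, 'fy': 530.8470738606435, 'cx': 278.0507669206559, 'cy': 206.80367015024765, 'dist': array([-0.02577495,  0.        ,  0.        ,  0.        ,  0.        ]), 'extrinsics': array([[-0.01280884, -0.99957788, -0.02607675, -0.01729541],
       [ 0.98398728, -0.01723711,  0.17740327, -0.51514341],
       [-0.17777787, -0.02338686,  0.9837927 , -1.00864299],
       [ 0.        ,  0.        ,  0.        ,  1.        ]])}
{'clock': np.float64(0.1), 'joint_pos': array([ 8.5319e+01,  2.0586e+01,  6.3900e-01, -1.8000e-02, -7.0135e+01,
       -1.6506e+01]), 'qvel': array([-0.042, -0.087,  0.098,  0.028,  0.057,  0.029]), 'tau': array([-1.0000e-03, -5.8416e+01,  2.9375e+01,  7.0150e+00,  1.0000e-02,
       -0.0000e+00]), 'tool_pos': array([0.244, 0.629, 0.192]), 'orientation': array([ 1.79916e+02, -8.00000e-03, -2.11930e+01]), 'force': array([ 0.636, -1.191, -0.34 ]), 'moment': array([-0.043,  0.006, -0.028]), 'gripper_force': np.float64(0.0), 'opening': np.float64(0.088)} 0.0188
```

View pics/side0.png

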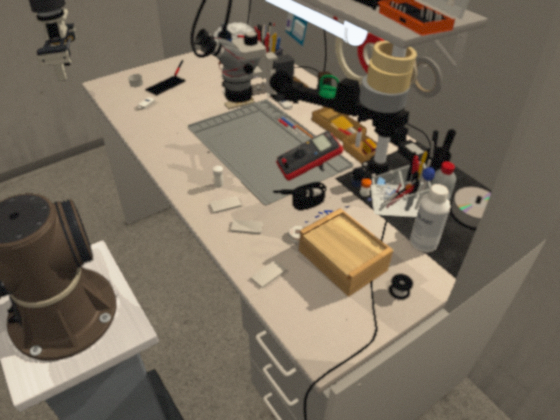

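View pics/top0.png

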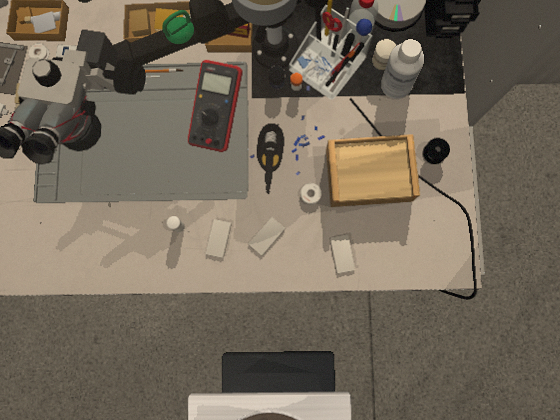

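```bash
cat > h.py <<'E'
from plant import sensors, viewer, workorder, ctrl
import cv2,numpy as np
def cam(n):
    p=viewer.camera_params(n);K=np.array([[p['fx'],0,p['cx']],[0,p['fy'],p['cy']],[0,0,1]])
    return K,np.array(p['dist']),np.diag([1,-1,-1,1.])@np.array(p['extrinsics'])
def proj(n,P):
    K,d,E=cam(n);return cv2.projectPoints(np.array(P,float).reshape(-1,1,3),cv2.Rodrigues(E[:3,:3])[0],E[:3,3],K,d)[0][:,0]
def w(n,px,z):
    K,d,E=cam(n);u=cv2.undistortPoints(np.array(px,float).reshape(-1,1,2),K,d)[:,0]
    R=E[:3,:3];c=-R.T@E[:3,3];r=np.c_[u,np.ones(len(u))]@R
    return c+r*((z-c[2])/r[:,2])[:,None]
def crop(n,x0,y0,x1,y1,s,f):
    im=viewer.snapshot(n)[:,:,::-1];cv2.imwrite('pics/'+f,cv2.resize(im[y0:y1,x0:x1],None,fx=s,fy=s,interpolation=cv2.INTER_CUBIC))
E
python3 - <<'E'
from h import *
a=viewer.snapshot("top")[:,:,::-1][120:290,150:460];b=viewer.snapshot("side")[:,:,::-1]
a=cv2.resize(a,None,fx=2.58,fy=2.58,interpolation=2);a=a[:,:800]
b1=cv2.resize(b[60:120,110:210],None,fx=2.5,fy=2.5);
c=np.zeros((150,800,3),np.uint8);c[:,:250]=b1[:150];c[:,260:]=cv2.resize(b[180:220,200:344],(540,150))
cv2.imwrite('pics/c1.png',np.vstack([a,c]))
for z,n,px in[(0.006,'top',[(218,239),(266,237),(343,255)]),(0.006,'side',[(225,204),(246,227),(267,273),(145,103)])]:print(n,w(n,px,z).round(3))
E
```

```text
top [[ 0.457  0.1    0.006]
 [ 0.46   0.001  0.006]
 [ 0.421 -0.154  0.006]]
side [[ 0.458  0.098  0.006]
 [ 0.459 -0.003  0.006]
 [ 0.421 -0.152  0.006]
 [ 0.488  0.704  0.006]]
```

View pics/c1.png

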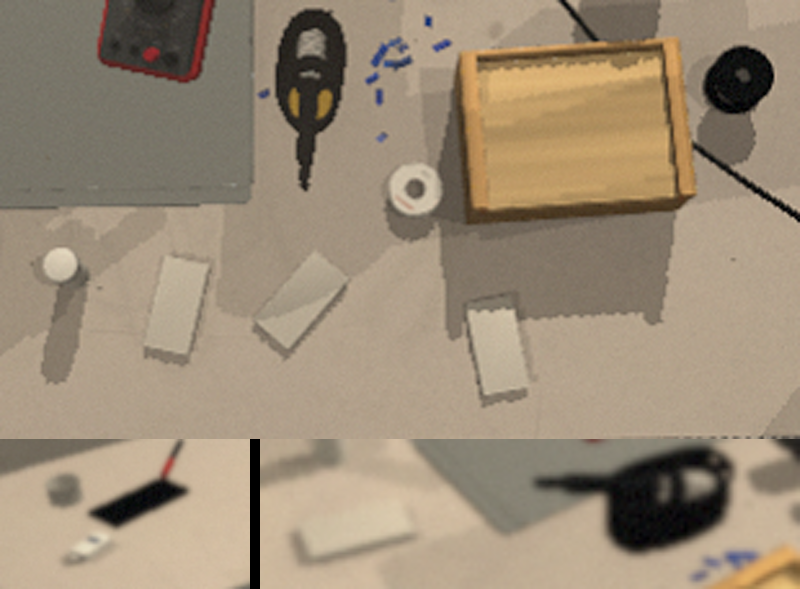

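The top crop shows three tile-like plates at top px (218,239), (266,237) and (343,255). The object at side px (145,103) is a small pen-like thing, not a tile. I choose (218,239), the farthest left. The vial is at (172,222), the box around (373,170), the reel at (310,193) and the spool at (436,150).

Run:
```python
from h import *
from scipy.optimize import least_squares
def fit(c,sx,sy,z,x0):
    P=w('top',[(150+u/2.58,120+v/2.58) for u,v in c],z)[:,:2];print(P.round(4).tolist())
    L=np.array([[1,1],[1,-1],[-1,-1],[-1,1]])*[sx/2,sy/2]
    f=lambda p:((L@np.array([[np.cos(p[2]),np.sin(p[2])],[-np.sin(p[2]),np.cos(p[2])]])+p[:2])-P).ravel()
    r=least_squares(f,x0);print(r.x.round(4),np.degrees(r.x[2]).round(2),f(r.x).round(4));return r.x
b=fit([(458,54),(676,38),(693,192),(470,209)],.124,.170,.0685,[.6,-.2,0])
t=fit([(165,255),(210,262),(188,354),(144,347)],.074,.037,.006,[.46,.1,0])
def R(p,q):
    c,s=np.cos(p[2]),np.sin(p[2]);q=np.array(q,float);return np.c_[p[0]+c*q[:,0]-s*q[:,1],p[1]+s*q[:,0]+c*q[:,1],q[:,2]]
print(w('top',[(310,193)],.014),w('top',[(436,150)],.033),w('top',[(173,222)],.056))
out=[]
im={n:viewer.snapshot(n)[:,:,::-1].copy() for n in('top','side')}
S=3
for n,(x0,y0,x1,y1) in dict(top=(195,120,455,280),side=(195,180,455,320)).items():
    a=cv2.resize(im[n][y0:y1,x0:x1],None,fx=S,fy=S,interpolation=2)
    for p,sx,sy,zs in((b,.124,.17,(0,.0685)),(t,.074,.037,(.006,))):
        for z in zs:
            q=proj(n,R(p,[(sx/2*i,sy/2*j,z) for i,j in((1,1),(1,-1),(-1,-1),(-1,1))]))
            cv2.polylines(a,[((q+.5-[x0,y0])*S).astype(int)],True,(0,0,255) if z else (255,0,0),1)
    out.append(a[:, :780])
o=np.vstack(out);o=cv2.resize(o,None,fx=.66,fy=.66,interpolation=3);cv2.imwrite('pics/o.png',o)
```

```text
[[0.6418, -0.1255], [0.6513, -0.2931], [0.5304, -0.2988], [0.5203, -0.1309]]
[ 0.5859 -0.2121  0.0539] 3.09 [ 0.0015  0.0016  0.0012 -0.0005 -0.0018 -0.0015 -0.0009  0.0004]
[[0.4991, 0.1083], [0.4929, 0.0723], [0.4198, 0.0895], [0.4258, 0.1244]]
[ 0.4594  0.0986 -0.2133] -12.22 [ 0.0004  0.0005 -0.0012  0.0004 -0.0005 -0.0011  0.0013  0.0001]
[[ 0.54823347 -0.09034348  0.014     ]] [[ 0.62921141 -0.34850867  0.033     ]] [[0.48620671 0.181955   0.056     ]]
```

View pics/o.png

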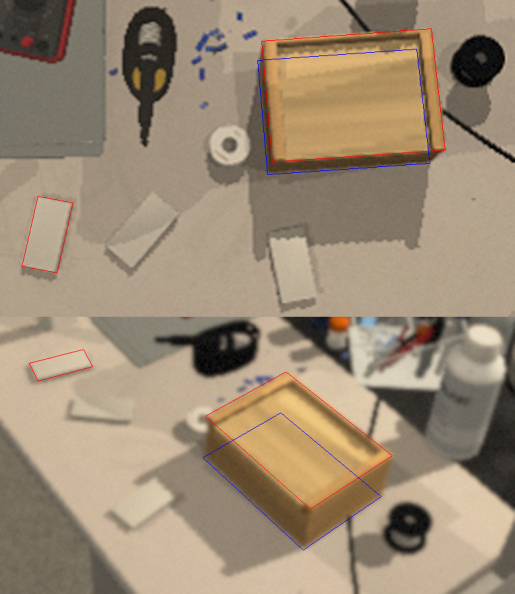

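```bash
python3 -m pendant '[[-1,[0.65,0.648,0],[0,0,-24.2]],[-1,[0.65,0.648,0],[0,0,-24.2]],[-1,[0.65,0.648,0],[0,0,-24.2]],[-1,[0.65,0.648,0],[0,0,-24.2]],[-1,[0.65,0.648,0],[0,0,-24.2]],[-1,[0.65,0.648,0],[0,0,-24.2]],[-1,[0.65,0.648,0],[0,0,-24.2]],[-1,[0.65,0.648,0],[0,0,-24.2]],[-1,[0.65,0.648,0],[0,0,-24.2]],[-1,[0.65,0.648,0],[0,0,-24.2]]]'
```

```text
clock: 1.13
tool_pos: [0.4131, 0.2465, 0.1935]
orientation: [-180.0, -0.0, 3.0]
force: [1.1, -0.3, -0.3]
opening: 0.0262
gripper_force: 0.0
```

```bash
python3 -m pendant '[[-1,[0.179,0.467,0],[0,0,0]],[-1,[0.179,0.467,0],[0,0,0]],[-1,[0.179,0.467,0],[0,0,0]],[-1,[0.179,0.467,0],[0,0,0]],[-1,[0.179,0.467,0],[0,0,0]],[-1,[0.179,0.467,0],[0,0,0]],[-1,[0.179,0.467,0],[0,0,0]],[-1,[0.179,0.467,0],[0,0,0]],[-1,[0.179,0.467,0],[0,0,0]],[-1,[0.179,0.467,0],[0,0,0]]]'; python3 -m pendant '[[-1,[0.036,0.093,0.04],[0,0,0]],[-1,[0.036,0.093,0.04],[0,0,0]],[-1,[0.036,0.093,0.04],[0,0,0]],[-1,[0.036,0.093,0.04],[0,0,0]],[-1,[0.036,0.093,0.04],[0,0,0]]]'
```

```text
clock: 1.97
tool_pos: [0.5826, -0.1345, 0.1932]
orientation: [-180.0, -0.0, 3.0]
force: [1.1, 1.2, 0.7]
opening: 0.0007
gripper_force: 0.0
clock: 2.38
tool_pos: [0.6224, -0.2246, 0.1513]
orientation: [-180.0, 0.2, 2.9]
force: [0.3, -0.4, 0.8]
opening: 0.0005
gripper_force: 0.0
```

```bash
python3 -m pendant '[[-1,[-0.008,-0.013,0.03],[0,0,0]],[-1,[-0.008,-0.013,0.055],[0,0,0]],[-1,[-0.008,-0.013,0.07],[0,0,0]],[-1,[-0.008,-0.013,0.078],[0,0,0]],[-1,[-0.008,-0.013,0.08],[0,0,0]],[-1,[-0.008,-0.013,0.08],[0,0,0]],[-1,[-0.008,-0.013,0.08],[0,0,0]]]'; for i in 1 2; do python3 -m pendant '[[-1,[0,0,0],[0,0,0]],[-1,[0,0,0.001],[0,0,0]],[-1,[0,0,0.001],[0,0,0]]]'; done
```

```text
clock: 2.97
tool_pos: [0.6153, -0.2105, 0.0746]
orientation: [180.0, -0.1, 3.1]
force: [0.2, 0.1, 0.6]
opening: 0.0003
gripper_force: 0.0
clock: 3.22
tool_pos: [0.6147, -0.2107, 0.0727]
orientation: [180.0, -0.1, 3.0]
force: [0.3, 0.5, -0.3]
opening: 0.0004
gripper_force: 0.0
clock: 3.47
tool_pos: [0.6142, -0.2107, 0.071]
orientation: [-180.0, 0.0, 3.0]
force: [0.1, -0.8, -0.1]
opening: 0.0004
gripper_force: 0.0
```

```bash
python3 -m pendant '[[-1,[0,0,0.002],[0,0,0]],[-1,[0,0,0.003],[0,0,0]],[-1,[0,0,0.003],[0,0,0]]]';python3 -m pendant '[[-1,[0,0,0.001],[0,0,0]],[-1,[0,0,0.001],[0,0,0]],[-1,[0,0,0.001],[0,0,0]]]'
```

```text
clock: 3.72
tool_pos: [0.6141, -0.2107, 0.0676]
orientation: [-180.0, 0.0, 3.0]
force: [0.2, -1.6, 0.3]
opening: 0.0004
gripper_force: 0.0
clock: 3.97
tool_pos: [0.6143, -0.2107, 0.067]
orientation: [-180.0, 0.0, 3.0]
force: [-0.6, 0.7, 0.3]
opening: 0.0007
gripper_force: 0.0
```

```bash
python3 -m pendant '[[-1,[0,0,0.001],[0,0,0]],[-1,[0,0,0.001],[0,0,0]],[-1,[0,0,0.001],[0,0,0]]]'
```

```text
clock: 4.22
tool_pos: [0.6143, -0.2107, 0.066]
orientation: [-180.0, 0.0, 3.0]
force: [1.0, 0.5, -0.7]
opening: 0.0005
gripper_force: 0.0
```

```bash
python3 -m pendant '[[-1,[0,0,0.001],[0,0,0]],[-1,[0,0,0.001],[0,0,0]],[-1,[0,0,0.001],[0,0,0]]]'
```

```text
clock: 4.47
tool_pos: [0.6143, -0.2107, 0.065]
orientation: [-180.0, 0.0, 3.0]
force: [-0.2, 1.2, 0.1]
opening: 0.0006
gripper_force: 0.0
```

```bash
python3 -m pendant '[[-1,[0,0,0.001],[0,0,0]],[-1,[0,0,0.001],[0,0,0]],[-1,[0,0,0.001],[0,0,0]]]'
```

```text
clock: 4.72
tool_pos: [0.6143, -0.2107, 0.064]
orientation: [180.0, 0.0, 3.0]
force: [0.3, -0.2, -0.3]
opening: 0.0006
gripper_force: 0.0
```

```bash
python3 -m pendant '[[-1,[0,0,0.001],[0,0,0]],[-1,[0,0,0.001],[0,0,0]],[-1,[0,0,0.001],[0,0,0]]]'
```

```text
clock: 4.97
tool_pos: [0.6143, -0.2107, 0.063]
orientation: [-180.0, 0.0, 3.0]
force: [-0.1, -0.3, -0.0]
opening: 0.0003
gripper_force: 0.0
```

```bash
python3 -m pendant '[[-1,[0,0,0.001],[0,0,0]],[-1,[0,0,0.001],[0,0,0]],[-1,[0,0,0.001],[0,0,0]]]'
```

```text
clock: 5.22
tool_pos: [0.6143, -0.2107, 0.062]
orientation: [180.0, 0.0, 3.0]
force: [0.2, -0.4, -0.3]
opening: 0.0004
gripper_force: 0.0
```

```bash
python3 -m pendant '[[-1,[0,0,0.001],[0,0,0]],[-1,[0,0,0.001],[0,0,0]],[-1,[0,0,0.001],[0,0,0]]]'
```

```text
clock: 5.47
tool_pos: [0.6143, -0.2107, 0.061]
orientation: [-180.0, 0.0, 3.0]
force: [0.4, 0.7, -0.6]
opening: 0.0002
gripper_force: 0.0
```

```bash
python3 -m pendant '[[-1,[0,0,0.0005],[0,0,0]],[-1,[0,0,0.0005],[0,0,0]],[-1,[0,0,0.0005],[0,0,0]]]'
```

```text
clock: 5.72
tool_pos: [0.6143, -0.2107, 0.0606]
orientation: [180.0, 0.0, 3.0]
force: [0.7, 0.1, 0.6]
opening: 0.0004
gripper_force: 0.0
```

```bash
python3 -m pendant '[[-1,[0,0,0.001],[0,0,0]],[-1,[0,0,0.001],[0,0,0]],[-1,[0,0,0.001],[0,0,0]]]'
```

```text
clock: 5.97
tool_pos: [0.6142, -0.2107, 0.0595]
orientation: [-180.0, 0.0, 3.0]
force: [0.0, -0.1, -0.0]
opening: 0.0004
gripper_force: 0.0
```

```bash
python3 -m pendant '[[-1,[0,0,0.0005],[0,0,0]],[-1,[0,0,0.0005],[0,0,0]],[-1,[0,0,0.0005],[0,0,0]]]'
```

```text
clock: 6.22
tool_pos: [0.6143, -0.2107, 0.059]
orientation: [-180.0, 0.0, 3.0]
force: [0.0, 0.4, 0.3]
opening: 0.0003
gripper_force: 0.0
```

```bash
python3 -m pendant '[[-1,[0,0,0.001],[0,0,0]],[-1,[0,0,0.001],[0,0,0]],[-1,[0,0,0.001],[0,0,0]]]'
```

```text
clock: 6.47
tool_pos: [0.6142, -0.2107, 0.0579]
orientation: [-180.0, 0.0, 3.0]
force: [0.6, -0.1, -0.5]
opening: 0.0005
gripper_force: 0.0
```

```bash
python3 -m pendant '[[-1,[0,0,0.0005],[0,0,0]],[-1,[0,0,0.0005],[0,0,0]],[-1,[0,0,0.0005],[0,0,0]]]'
```

```text
clock: 6.72
tool_pos: [0.6143, -0.2107, 0.0575]
orientation: [-180.0, 0.0, 3.0]
force: [-0.5, -0.2, 0.2]
opening: 0.0006
gripper_force: 0.0
```

Run:
```python
from h import *
a=viewer.snapshot("side")[150:310,260:430,::-1];b=viewer.snapshot("top")[100:240,300:470,::-1]
cv2.imwrite('pics/p1.png',np.hstack([cv2.resize(a,(425,400),interpolation=2),cv2.resize(b,(370,400),interpolation=2)]))
print(proj('side',[sensors.get_obs()['tool_pos']]),sensors.get_obs()['tau'])
```

```text
[[353.56347965 237.45475485]] [-7.28924010e-05 -5.91140091e+01  2.50379831e+01  5.85847154e+00
  7.45638111e-02  6.10928328e-05]
```

View pics/p1.png

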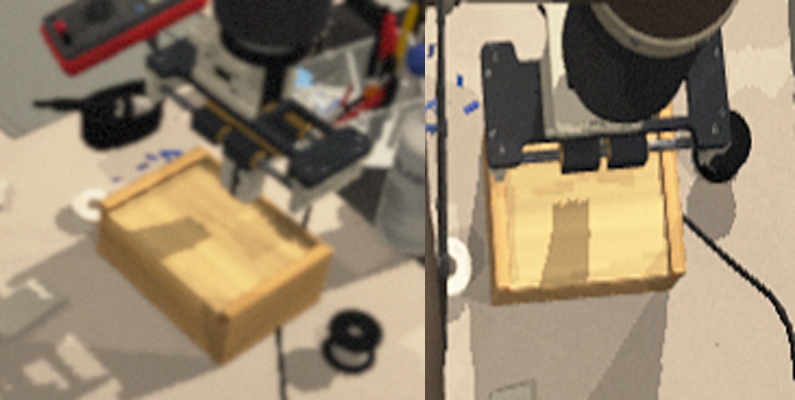

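The gripper is over the far half of the box; fingers end around side px (358,232), while the projected TCP is (353.6,237.5). I need a closer look.

Run:
```python
from h import *
a=viewer.snapshot("side")[200:260,320:400,::-1]
a=cv2.resize(a,None,fx=9,fy=9,interpolation=2)
o=sensors.get_obs()['tool_pos']
for dz in(0,.01,.02):
    q=(proj('side',[o+[0,0,dz]])[0]+.5-[320,200])*9;cv2.circle(a,tuple(q.astype(int)),3,(0,0,255),-1)
cv2.imwrite('pics/p2.png',a)
```

```text
(no output)
```

View pics/p2.png

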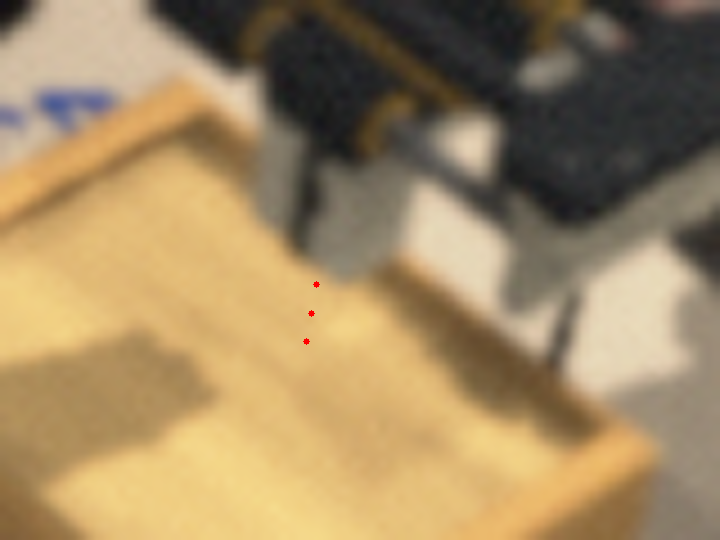

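The rendered fingertips (side px ~(355.5,229)) stand above the lid. The offset from the projected TCP matches a pure height difference of about 25 mm, and no force is felt. I'll keep feeling downwards.

```bash
python3 -m pendant '[[-1,[0,0,0.001],[0,0,0]],[-1,[0,0,0.0015],[0,0,0]],[-1,[0,0,0.0015],[0,0,0]]]'
```

```text
clock: 7.12
tool_pos: [0.6142, -0.2107, 0.0559]
orientation: [-180.0, 0.0, 3.0]
force: [-0.3, 0.3, -0.9]
opening: 0.0005
gripper_force: 0.0
```

```bash
python3 -m pendant '[[-1,[0,0,0.001],[0,0,0]],[-1,[0,0,0.0015],[0,0,0]],[-1,[0,0,0.0015],[0,0,0]]]'
```

```text
clock: 7.37
tool_pos: [0.6142, -0.2107, 0.0544]
orientation: [-180.0, 0.0, 3.0]
force: [0.1, 0.5, -0.7]
opening: 0.0007
gripper_force: 0.0
```

```bash
cat > ok.py <<'E'
import sys;from plant import sensors
o=sensors.get_obs();print(round(float(o['tool_pos'][2]),4),o['force'].round(1) if hasattr(o['force'],'round') else o['force']);sys.exit(abs(o['force'][2])>3.5)
E
python3 -m pendant '[[-1,[0,0,0.001],[0,0,0]],[-1,[0,0,0.0015],[0,0,0]]]' >/dev/null; python3 ok.py && python3 -m pendant '[[-1,[0,0,0.001],[0,0,0]],[-1,[0,0,0.0015],[0,0,0]]]' >/dev/null; python3 ok.py && python3 -m pendant '[[-1,[0,0,0.001],[0,0,0]],[-1,[0,0,0.0015],[0,0,0]]]' >/dev/null;  python3 ok.py && python3 -m pendant '[[-1,[0,0,0.001],[0,0,0]],[-1,[0,0,0.0015],[0,0,0]]]' >/dev/null;  python3 ok.py && python3 -m pendant '[[-1,[0,0,0.001],[0,0,0]],[-1,[0,0,0.0015],[0,0,0]]]' >/dev/null;  python3 ok.py
python3 - <<'E'
from h import *
a=viewer.snapshot("side")[190:270,310:420,::-1]
b=viewer.snapshot("top")[100:180,320:430,::-1]
out=[]
o=sensors.get_obs()['tool_pos']
for n,c,x0,y0 in(('side',a,310,190),('top',b,320,100)):
    c=cv2.resize(c,None,fx=6,fy=6,interpolation=2)[:,:400+200]
    for dz in(0,.01,.02,.03):
        q=(proj(n,[o+[0,0,dz]])[0]+.5-[x0,y0])*6;cv2.circle(c,tuple(q.astype(int)),2,(0,0,255),-1)
    out.append(c[:,60:460] if n=='side' else c[:,100:500])
cv2.imwrite('pics/p3.png',np.hstack(out))
E
```

```text
0.053 [ 0.1 -0.2 -0.2]
0.053 [ 0.1 -0.2 -0.2]
0.053 [ 0.1 -0.2 -0.2]
0.053 [ 0.1 -0.2 -0.2]
0.053 [ 0.1 -0.2 -0.2]False
False
False
False
False
```

View pics/p3.png

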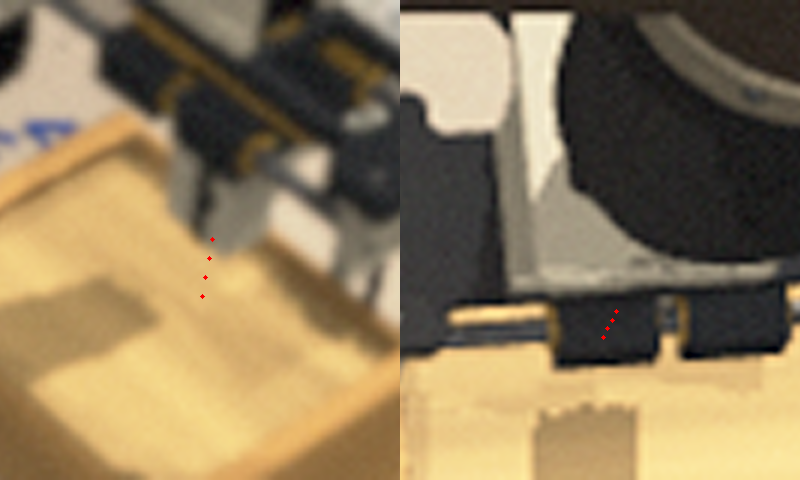

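Side view: fingertips end near (347,230). Top view: their shadow on the lid starts about 11 px (~22 mm) in front of them, so the tip is still about 20–25 mm above the lid. I'm keeping the guarded feeling and fixing the guard's exit code.

```bash
sed -i 's/sys.exit(.*/sys.exit(int(abs(o["force"][2])>3.5))/' ok.py
p="python3 -m pendant"
python3 -m pendant '[[-1,[0,0,0.0015],[0,0,0]],[-1,[0,0,0.0015],[0,0,0]]]' >/dev/null; python3 ok.py && python3 -m pendant '[[-1,[0,0,0.0015],[0,0,0]],[-1,[0,0,0.0015],[0,0,0]]]' >/dev/null && python3 ok.py && python3 -m pendant '[[-1,[0,0,0.0015],[0,0,0]],[-1,[0,0,0.0015],[0,0,0]]]' >/dev/null &&  python3 ok.py && python3 -m pendant '[[-1,[0,0,0.0015],[0,0,0]],[-1,[0,0,0.0015],[0,0,0]]]' >/dev/null && python3 ok.py && python3 -m pendant '[[-1,[0,0,0.0015],[0,0,0]],[-1,[0,0,0.0015],[0,0,0]]]' >/dev/null && python3 ok.py && python3 -m pendant '[[-1,[0,0,0.0015],[0,0,0]],[-1,[0,0,0.0015],[0,0,0]]]' >/dev/null && python3 ok.py && python3 -m pendant '[[-1,[0,0,0.001],[0,0,0]],[-1,[0,0,0.001],[0,0,0]]]' >/dev/null && python3 ok.py && python3 -m pendant '[[-1,[0,0,0.001],[0,0,0]],[-1,[0,0,0.001],[0,0,0]]]' >/dev/null && python3 ok.py && python3 -m pendant '[[-1,[0,0,0.001],[0,0,0]],[-1,[0,0,0.001],[0,0,0]]]' >/dev/null && python3 ok.py && python3 -m pendant '[[-1,[0,0,0.001],[0,0,0]],[-1,[0,0,0.001],[0,0,0]]]' >/dev/null && python3 ok.py
```

```text
0.0513 [-0.5  0.4 -0.9]
0.0498 [-0.9  0.8  0.3]
0.0482 [0.7 0.6 1.7]
0.0468 [ 0.1 -0.3  0.2]
0.0453 [ 0.3 -0.3 -0.3]
0.0438 [-0.2  0.1  0.2]
0.0429 [-0.7 -0.6 -1. ]
0.0419 [ 0.3 -0.4 -0.7]
0.0409 [ 0.6 -0.4 -0.8]
0.0399 [-0.1 -1.1  0.4]
```

```bash
python3 -m pendant '[[-1,[0,0,0.001],[0,0,0]],[-1,[0,0,0.001],[0,0,0]]]' >/dev/null; python3 ok.py && python3 -m pendant '[[-1,[0,0,0.001],[0,0,0]],[-1,[0,0,0.001],[0,0,0]]]' >/dev/null && python3 ok.py && python3 -m pendant '[[-1,[0,0,0.001],[0,0,0]],[-1,[0,0,0.001],[0,0,0]]]' >/dev/null &&  python3 ok.py && python3 -m pendant '[[-1,[0,0,0.001],[0,0,0]],[-1,[0,0,0.001],[0,0,0]]]' >/dev/null && python3 ok.py && python3 -m pendant '[[-1,[0,0,0.001],[0,0,0]],[-1,[0,0,0.001],[0,0,0]]]' >/dev/null && python3 ok.py && python3 -m pendant '[[-1,[0,0,0.001],[0,0,0]],[-1,[0,0,0.001],[0,0,0]]]' >/dev/null && python3 ok.py && python3 -m pendant '[[-1,[0,0,0.001],[0,0,0]],[-1,[0,0,0.001],[0,0,0]]]' >/dev/null && python3 ok.py && python3 -m pendant '[[-1,[0,0,0.001],[0,0,0]],[-1,[0,0,0.001],[0,0,0]]]' >/dev/null && python3 ok.py && python3 -m pendant '[[-1,[0,0,0.001],[0,0,0]],[-1,[0,0,0.001],[0,0,0]]]' >/dev/null && python3 ok.py && python3 -m pendant '[[-1,[0,0,0.001],[0,0,0]],[-1,[0,0,0.001],[0,0,0]]]' >/dev/null && python3 ok.py
```

```text
0.0389 [ 0.5  0.  -0.4]
0.0379 [-0.4  0.2  0. ]
0.0369 [-0.4  0.2 -0.3]
0.0359 [ 0.2  0.2 -0.8]
0.0349 [0.1 0.1 0.4]
0.0339 [ 0.  -0.   0.6]
0.0329 [-0.4 -0.9  0.2]
0.0319 [ 0.1 -0.4  0.6]
0.0309 [ 0.7  0.2 -0.4]
0.0299 [ 0.3  1.  -0.4]
```

```bash
python3 -m pendant '[[-1,[0,0,0.001],[0,0,0]],[-1,[0,0,0.001],[0,0,0]]]' >/dev/null; python3 ok.py && python3 -m pendant '[[-1,[0,0,0.001],[0,0,0]],[-1,[0,0,0.001],[0,0,0]]]' >/dev/null && python3 ok.py && python3 -m pendant '[[-1,[0,0,0.001],[0,0,0]],[-1,[0,0,0.001],[0,0,0]]]' >/dev/null &&  python3 ok.py && python3 -m pendant '[[-1,[0,0,0.001],[0,0,0]],[-1,[0,0,0.001],[0,0,0]]]' >/dev/null && python3 ok.py && python3 -m pendant '[[-1,[0,0,0.001],[0,0,0]],[-1,[0,0,0.001],[0,0,0]]]' >/dev/null && python3 ok.py && python3 -m pendant '[[-1,[0,0,0.001],[0,0,0]],[-1,[0,0,0.001],[0,0,0]]]' >/dev/null && python3 ok.py
```

```text
0.0289 [0.5 0.4 0.9]
0.0279 [-1.   1.2 -0. ]
0.0271 [-0.3  0.3  1.7]
0.0267 [-2.   1.1  6.6]
```

```bash
python3 -m pendant '[[-1,[0,0,0.0008],[0,0,0]],[-1,[0,0,0.0008],[0,0,0]],[-1,[0,0,0.0008],[0,0,0]]]'
python3 - <<'E'
from h import *
print(proj('side',[[.244,.629,.193],[.244,.629,.228]]))
E
python3 ok.py
```

```text
clock: 11.88
tool_pos: [0.6146, -0.2108, 0.0264]
orientation: [180.0, -0.0, 3.0]
force: [-3.4, 0.9, 8.5]
opening: 0.0002
gripper_force: 4.3
[[67.17051677 82.1340166 ]
 [64.19155249 71.19645788]]
0.0264 [-3.4  0.9  8.5]
```

```bash
python3 -m pendant '[[-1,[0,0,0.0008],[0,0,0]],[-1,[0,0,0.001],[0,0,0]],[-1,[0,0,0.001],[0,0,0]]]'
python3 - <<'E'
from h import *
a=viewer.snapshot("side")[190:270,310:420,::-1]
b=cv2.imread('pics/side0.png')[30:110,20:130]
cv2.imwrite('pics/p4.png',np.hstack([cv2.resize(c,None,fx=7.2,fy=7.2,interpolation=2)[:,:400] if i else cv2.resize(c,None,fx=7.2,fy=7.2,interpolation=2)[:,60:460] for i,c in((0,a),(1,b))]))
E
```

```text
clock: 12.13
tool_pos: [0.6146, -0.2108, 0.0259]
orientation: [180.0, -0.1, 3.0]
force: [-4.0, 2.0, 11.6]
opening: 0.0004
gripper_force: 6.2
```

View pics/p4.png

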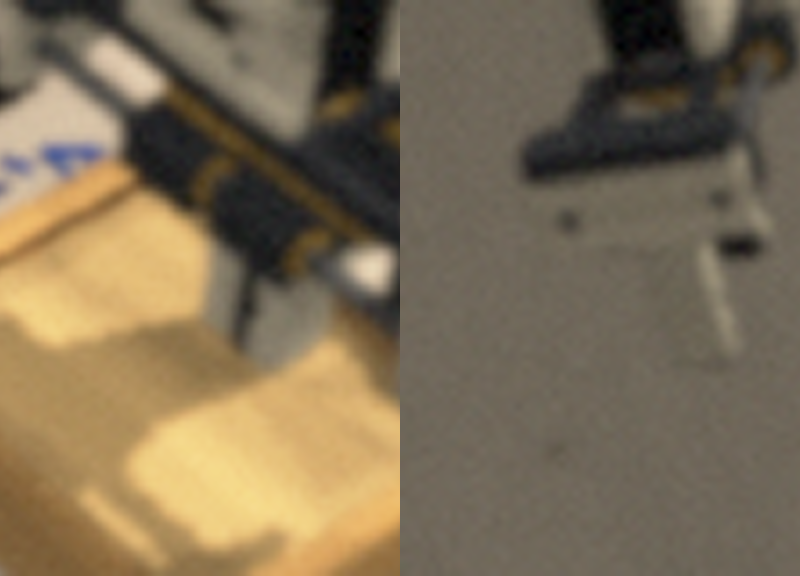

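Left: the fingertips end at about side px (352,239) and the shadow now meets them, so they are on the lid. Right: at the start, one finger tip is visible at about (66.5,78.6).

Run:
```python
from h import *
t=np.array([.244,.629,.193]);y=np.array([-.3615,-.932,0])
for s in(-.044,.044):
    for dz in(0,.035):print(s,dz,proj('side',[t+s*y+[0,0,dz]]).round(1))
for z in (.059,.066):print(w('side',[(355,240.7),(350,238)],z).round(4))
```

```text
-0.044 0 [[68.9 75.5]]
-0.044 0.035 [[66.  64.7]]
0.044 0 [[65.4 89.1]]
0.044 0.035 [[62.3 78. ]]
[[ 0.6093 -0.2211  0.059 ]
 [ 0.6055 -0.2085  0.059 ]]
[[ 0.6041 -0.2257  0.066 ]
 [ 0.6004 -0.2132  0.066 ]]
```

```bash
python3 -m pendant '[[-1,[0,0,0.0008],[0,0,0]],[-1,[-0.002,0,0.0008],[0,0,0]],[-1,[-0.005,0,0.0008],[0,0,0]],[-1,[-0.01,0,0.0008],[0,0,0]],[-1,[-0.015,0,0.0008],[0,0,0]],[-1,[-0.015,0,0.0008],[0,0,0]]]'
```

```text
clock: 12.68
tool_pos: [0.6034, -0.2116, 0.0263]
orientation: [179.9, -0.5, 3.1]
force: [3.7, 2.7, 8.3]
opening: 0.0005
gripper_force: 4.6
```

```bash
python3 -m pendant '[[-1,[0,0,0.001],[0,0,0]],[-1,[0,0,0.0015],[0,0,0]],[-1,[0,0,0.0015],[0,0,0]]]';  python3 -m pendant '[[-1,[-0.004,0,0],[0,0,0]],[-1,[-0.008,0,0],[0,0,0]]]'
python3 - <<'E'
from h import *
cv2.imwrite('pics/a.png',viewer.snapshot('top')[:,:,::-1])
# far dark gap detection: compare lid columns profile along box x in top view at box y=+0.06
for yy in(.06,-.06):
    P=[(.5859+s,-.2121+.054*s+yy,.062) for s in np.arange(-.15,.06,.006)]
    for im in ('pics/top0.png','pics/a.png'):
        I=cv2.imread(im,0);q=proj('top',P).round().astype(int);print(im,I[q[:,1],q[:,0]])
E
```

```text
clock: 12.93
tool_pos: [0.6035, -0.2117, 0.0255]
orientation: [179.9, -0.4, 3.1]
force: [2.2, 2.8, 17.1]
opening: 0.0005
gripper_force: 8.4
clock: 13.1
tool_pos: [0.5975, -0.212, 0.0258]
orientation: [179.9, -0.7, 3.1]
force: [6.1, 3.7, 13.8]
opening: 0.0005
gripper_force: 6.9
pics/top0.png [180 196 112 107 115 116 119 118 120 118 118 105 100  61  64 162 160 162
 159 156 154 161 158 151 143 149 161 163 160 177 185 186 175 129  64]
pics/a.png [156 164 152 144 154 158 159 159 159 161 163 163 159 165 168 205 217 216
 225 224 220 208 183 205  70  62  65  58  57  57  58  57  57  56  58]
pics/top0.png [160 166 167 164 167 153 163 151 119 119 117 116 116 120  56  70 152 156
 145 163 161 157 168 165 163 147 153 147 150 147 139 149 179 169 121]
pics/a.png [200 198 202 199 201 183 201 186 133 139 137 137 138 124 136 130 139 143
 163 198 229 228 221 197 198 184 102 187  61  19  35  29  29  26  65]
```

```bash
python3 -m pendant '[[-1,[-0.004,0,0],[0,0,0]],[-1,[-0.008,0,0.0002],[0,0,0]],[-1,[-0.012,0,0.0003],[0,0,0]],[-1,[-0.016,0,0.0003],[0,0,0]],[-1,[-0.02,0,0.0003],[0,0,0]]]'; python3 ok.py;python3 -m pendant '[[-1,[-0.004,0,0],[0,0,0]],[-1,[-0.008,0,0],[0,0,0]],[-1,[-0.012,0,0],[0,0,0]],[-1,[-0.016,0,0],[0,0,0]],[-1,[-0.02,0,0],[0,0,0]]]'
python3 - <<'E'
from h import *
cv2.imwrite('pics/b.png',viewer.snapshot('top')[:,:,::-1])
for yy in(.06,-.06):
    P=[(.5859+s,-.2121+.054*s+yy,.062) for s in np.arange(-.15,.06,.006)]
    for im in ('pics/a.png','pics/b.png'):
        I=cv2.imread(im,0);q=proj('top',P).round().astype(int);print(im,I[q[:,1],q[:,0]])
E
```

```text
clock: 13.57
tool_pos: [0.5777, -0.213, 0.0256]
orientation: [179.9, -0.7, 3.1]
force: [5.5, 4.0, 15.7]
opening: 0.0003
gripper_force: 7.6
0.0256 [ 5.5  4.  15.7]
clock: 13.98
tool_pos: [0.5578, -0.214, 0.0256]
orientation: [179.9, -0.7, 3.1]
force: [5.1, 4.7, 16.3]
opening: 0.0005
gripper_force: 7.8
pics/a.png [156 164 152 144 154 158 159 159 159 161 163 163 159 165 168 205 217 216
 225 224 220 208 183 205  70  62  65  58  57  57  58  57  57  56  58]
pics/b.png [156 165 151 147 156 160 161 171 159 203 206 224 227 221 214 187 197  59
  62  56  62  53  54  60  59  54  56  57  57  55  45  48  53  55  52]
pics/a.png [200 198 202 199 201 183 201 186 133 139 137 137 138 124 136 130 139 143
 163 198 229 228 221 197 198 184 102 187  61  19  35  29  29  26  65]
pics/b.png [200 200 201 199 202 183 190 136 140 135 145 140 149 217 212 207 208 201
 174 160 143  34  25  26  26  88 132  40  41  39  42  45  43  43  41]
```

```bash
python3 -m pendant '[[-1,[-0.004,0,0],[0,0,0]],[-1,[-0.008,0,0],[0,0,0]],[-1,[-0.012,0,0],[0,0,0]],[-1,[-0.016,0,0],[0,0,0]],[-1,[-0.02,0,0],[0,0,0]]]'; python3 ok.py;python3 -m pendant '[[-1,[-0.004,0,0],[0,0,0]],[-1,[-0.008,0,0],[0,0,0]],[-1,[-0.012,0,0],[0,0,0]],[-1,[-0.016,0,0],[0,0,0]]]'
python3 - <<'E'
from h import *
cv2.imwrite('pics/c.png',viewer.snapshot('top')[:,:,::-1])
for yy in(.06,-.06):
    P=[(.5859+s,-.2121+.054*s+yy,.062) for s in np.arange(-.174,.0,.006)]
    for im in ('pics/b.png','pics/c.png'):
        I=cv2.imread(im,0);q=proj('top',P).round().astype(int);print(im,I[q[:,1],q[:,0]])
E
```

```text
clock: 14.45
tool_pos: [0.5379, -0.215, 0.0255]
orientation: [179.9, -0.7, 3.1]
force: [6.2, 5.2, 15.9]
opening: 0.0004
gripper_force: 8.1
0.0255 [ 6.2  5.2 15.9]
clock: 14.78
tool_pos: [0.5236, -0.2164, 0.0258]
orientation: [179.8, -0.8, 3.2]
force: [9.8, 1.2, 13.2]
opening: 0.0008
gripper_force: 6.6
pics/b.png [166 166 164 164 156 165 151 147 156 160 161 171 159 203 206 224 227 221
 214 187 197  59  62  56  62  53  54  60  59]
pics/c.png [163 164 163 161 156 166 161 207 225 220 219 223 222 205 173  64  59  55
  56  55  57  55  54  55  59  50  48  55  53]
pics/b.png [199 199 200 201 200 200 201 199 202 183 190 136 140 135 145 140 149 217
 212 207 208 201 174 160 143  34  25  26  26]
pics/c.png [198 200 199 197 199 198 132 135 131 138 140 206 214 214 209 180 101 120
  31  29  27 104  35  39  44  45  45  46  43]
```

```bash
python3 -m pendant '[[-1,[-0.002,0,0.0003],[0,0,0]],[-1,[-0.004,0,0.0004],[0,0,0]]]';python3 -m pendant '[[-1,[-0.002,0,0],[0,0,0]],[-1,[-0.004,0,0],[0,0,0]]]'
python3 - <<'E'
from h import *
cv2.imwrite('pics/d.png',viewer.snapshot('top')[:,:,::-1])
for yy in(.06,-.04):
    P=[(.5859+s,-.2121+.054*s+yy,.062) for s in np.arange(-.16,-.04,.003)]
    for im in ('pics/c.png','pics/d.png'):
        I=cv2.imread(im,0);q=proj('top',P).round().astype(int);print(im,I[q[:,1],q[:,0]])
E
```

```text
clock: 15.0
tool_pos: [0.5203, -0.2168, 0.0257]
orientation: [179.8, -0.9, 3.2]
force: [10.3, 1.1, 14.9]
opening: 0.0004
gripper_force: 7.2
clock: 15.17
tool_pos: [0.5164, -0.2171, 0.0257]
orientation: [179.8, -0.9, 3.2]
force: [11.5, 0.3, 14.3]
opening: 0.0006
gripper_force: 7.1
pics/c.png [161 161 160 159 157 147 164 160 163 178 200 225 223 222 220 219 220 223
 223 222 221 205 198 173  63  64  65  59  53  55  58  56  56  55  56  57
  56  55  59  54]
pics/d.png [161 157 157 161 152 145 203 199 228 228 222 221 223 221 217 217 219 222
 223 215 198  53  59  63  64  60  54  54  58  57  55  53  56  54  55  54
  52  53  55  60]
pics/c.png [138 137 136 139 140 140 133 134 136 171 198 203 207 207 205 208 207 205
 210 214 216 211 217 219 109  40  43  39  32  26  24  25  27  28  30  30
  24  20  40  85]
pics/d.png [136 135 140 138 137 136 139 190 194 199 197 204 207 206 209 205 206 202
 209 215 219 105  25  41  40  27  27  20  29  34  24  29  23  29  30  80
  86 109  92  39]
```

```bash
python3 -m pendant '[[-1,[-0.002,0,0],[0,0,0]],[-1,[-0.004,0,0],[0,0,0]]]';python3 -m pendant '[[-1,[-0.002,0,0],[0,0,0]],[-1,[-0.004,0,0],[0,0,0]],[-1,[-0.004,0,0],[0,0,0]]]'
python3 - <<'E'
from h import *
cv2.imwrite('pics/e.png',viewer.snapshot('top')[:,:,::-1])
for yy in(.06,-.04):
    P=[(.5859+s,-.2121+.054*s+yy,.062) for s in np.arange(-.16,-.09,.0015)]
    for im in ('pics/d.png','pics/e.png'):
        I=cv2.imread(im,0);q=proj('top',P).round().astype(int);print(im,I[q[:,1],q[:,0]])
E
```

```text
clock: 15.38
tool_pos: [0.5125, -0.2173, 0.0257]
orientation: [179.8, -0.9, 3.2]
force: [9.9, 0.4, 13.5]
opening: 0.0005
gripper_force: 7.1
clock: 15.63
tool_pos: [0.5081, -0.2176, 0.0256]
orientation: [179.8, -0.9, 3.2]
force: [10.5, 0.3, 13.8]
opening: 0.0005
gripper_force: 7.2
pics/d.png [161 158 157 157 157 162 161 160 152 152 145 172 203 203 199 212 228 228
 228 223 222 223 221 223 223 221 221 220 217 215 217 217 219 220 222 222
 223 223 215 215 198 147  53  53  59  64  63]
pics/e.png [159 158 158 161 161 160 156 158 151 151 175 232 222 222 221 223 225 226
 226 222 219 219 221 220 220 219 219 219 217 217 214 214 200 207 194 194
  30  65  62  62  63  62  62  62  54  57  59]
pics/d.png [136 135 135 140 140 138 138 134 137 138 136 131 139 139 190 193 194 194
 199 199 197 197 204 204 207 206 206 208 209 205 205 206 206 202 202 203
 209 209 215 215 219 205 105 105  25  40  41]
pics/e.png [133 138 135 135 135 137 138 133 134 137 137 132 138 138 189 191 193 193
 195 198 196 196 200 203 201 206 206 206 205 204 204 204 206 205 205 204
 175  11  31  31  40  40  36  36  27  24  32]
```

```bash
python3 -m pendant '[[-1,[0,0,-0.03],[0,0,0]],[-1,[0,0,-0.07],[0,0,0]],[-0.2,[0,-0.03,-0.1],[0,0,0]],[-0.2,[0,-0.07,-0.13],[0,0,0]],[-0.2,[0,-0.11,-0.14],[0,0,0]],[-0.2,[0,-0.15,-0.14],[0,0,0]],[-0.2,[0,-0.19,-0.14],[0,0,0]],[-0.2,[0,-0.2,-0.14],[0,0,0]],[-0.2,[0,-0.2,-0.14],[0,0,0]]]'
python3 - <<'E'
from h import *
a=viewer.snapshot('top')[105:265,240:460,::-1];b=viewer.snapshot('side')[90:290,220:440,::-1]
cv2.imwrite('pics/top1.png',viewer.snapshot('top')[:,:,::-1]);cv2.imwrite('pics/side1.png',viewer.snapshot('side')[:,:,::-1])
cv2.imwrite('pics/f.png',np.hstack([cv2.resize(a,None,fx=1.8,fy=2.5*.72),cv2.resize(b,None,fx=1.8,fy=1.8)[:288]]))
E
```

```text
clock: 16.43
tool_pos: [0.489, -0.014, 0.1618]
orientation: [-180.0, -0.1, 3.2]
force: [0.3, 0.3, -0.3]
opening: 0.0344
gripper_force: 0.0
```

View pics/f.png

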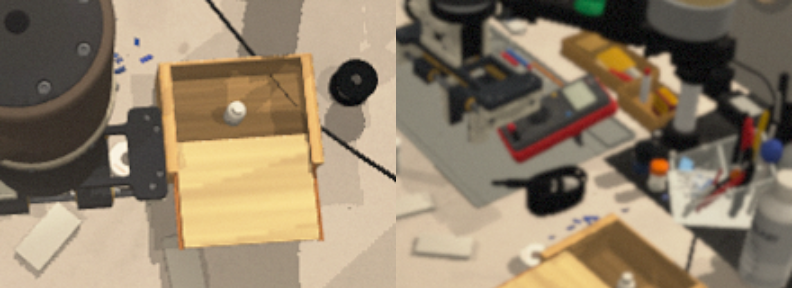

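The lid is fully open. The bottle stands at about top px (370.5,167), close behind the lid's rear edge. My last view will be a composite with zooms of the bottle in both cameras and of the gripper tips.

Run:
```python
from h import *
t=cv2.imread('pics/top1.png');s=cv2.imread('pics/side1.png')
A=cv2.resize(t[145:185,345:395],None,fx=8,fy=8,interpolation=2)      #400x320
B=cv2.resize(s[225:275,325:375],None,fx=8,fy=8,interpolation=2)[:, :400]
o=sensors.get_obs()['tool_pos'];print(o)
p=proj('side',[o])[0];print(p)
x0,y0=int(p[0])-50,int(p[1])-35
C=cv2.resize(s[y0:y0+50,x0:x0+100],None,fx=8,fy=8,interpolation=2);
for dz in(0,.01,.02,.03,.04):
    q=(proj('side',[o+[0,0,dz]])[0]+.5-[x0,y0])*8;cv2.circle(C,tuple(q.astype(int)),2,(0,0,255),-1)
M=np.zeros((600,800,3),np.uint8);M[:200,:400]=0
M[:320,:400]=A;M[:320,400:]=B[:320];M[320:,:]=C[120:400] if C.shape[0]>=400 else C[-280:]
cv2.imwrite('pics/g.png',M);print(x0,y0)
```

```text
[ 0.48886208 -0.01753911  0.16113152]
[258.63161854 175.53600069]
208 140
```

View pics/g.png

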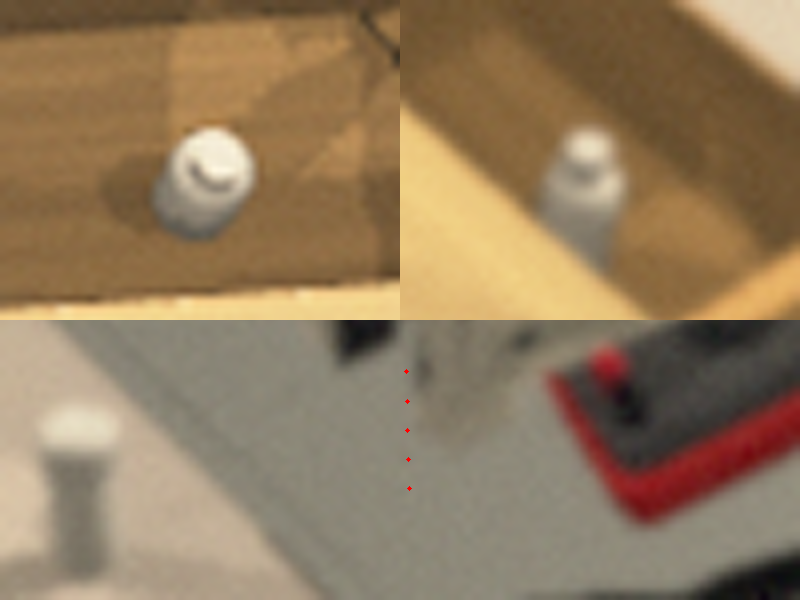

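Top: the cap's top centre is at (372.7,163.7). Side: the cap top is at (348.5,242.7). The finger tip in the side view is at ~(264,171), about 29 mm above its reported height, so the reported z is about 30–35 mm too low. I'll use contact-referenced heights.

Run:
```python
from h import *
print(w('top',[(372.4,163.3),(370.5,167.5)],.052),w('side',[(348.2,242.3)],.052))
# body base bottom edge top view lowest point (195,238)/8
print('base',w('top',[(369,174.5)],.006))
print('lid edge',w('top',[(370,182.3),(346,182.8)],.060))
print('proj', proj('top',[(.603,-.2065,.052),(.603,-.2065,.006)]))
o=sensors.get_obs();print(o['tool_pos'],o['orientation'])
```

```text
[[ 0.59866585 -0.21479706  0.052     ]
 [ 0.59010377 -0.21063164  0.052     ]] [[ 0.5985365  -0.21163169  0.052     ]]
base [[ 0.58690948 -0.21403784  0.006     ]]
lid edge [[ 0.55809655 -0.20707799  0.06      ]
 [ 0.55795525 -0.15990817  0.06      ]]
proj [[368.14150462 161.27466137]
 [365.03627002 167.05158651]]
[ 0.48886208 -0.01753911  0.16113152] [1.79994141e+02 1.55494651e-02 2.99310112e+00]
```

```bash
python3 -m pendant '[[0.2,[0.0992,0.2015,0],[0,0,0]],[0.2,[0.0992,0.2015,0],[0,0,0]],[0.2,[0.0992,0.2015,0],[0,0,0]],[0.2,[0.0992,0.2015,0],[0,0,0]],[0.2,[0.0992,0.2015,0],[0,0,0]],[0.2,[0.0992,0.2015,0.02],[0,0,0]],[0.2,[0.0992,0.2015,0.05],[0,0,0]],[0.2,[0.0992,0.2015,0.08],[0,0,0]],[0.2,[0.0992,0.2015,0.08],[0,0,0]],[0.2,[0.0992,0.2015,0.08],[0,0,0]]]'
python3 - <<'E'
from h import *
cv2.imwrite('pics/side2.png',viewer.snapshot('side')[:,:,::-1])
o=sensors.get_obs();print(o['tool_pos'],proj('side',[o['tool_pos']]))
E
```

```text
clock: 17.47
tool_pos: [0.5969, -0.2144, 0.0797]
orientation: [-180.0, 0.3, 2.9]
force: [0.4, 0.5, 1.1]
opening: 0.0525
gripper_force: 0.0
[ 0.59861171 -0.21421529  0.08185632] [[350.54620652 233.52949361]]
```

```bash
python3 -m pendant '[[0.2,[0,0,0.02],[0,0,0]],[0.2,[0,0,0.04],[0,0,0]],[0.2,[0,0,0.055],[0,0,0]],[0.2,[0,0,0.065],[0,0,0]],[0.2,[0,0,0.065],[0,0,0]]]' && python3 ok.py && python3 -m pendant '[[0.2,[0,0,0.005],[0,0,0]],[0.2,[0,0,0.01],[0,0,0]],[0.2,[0,0,0.015],[0,0,0]]]' >/dev/null&& python3 ok.py && python3 -m pendant '[[0.2,[0,0,0.005],[0,0,0]],[0.2,[0,0,0.01],[0,0,0]],[0.2,[0,0,0.014],[0,0,0]]]' >/dev/null && python3 ok.py && python3 -m pendant '[[0.2,[0,0,0.003],[0,0,0]],[0.2,[0,0,0.006],[0,0,0]],[0.2,[0,0,0.01],[0,0,0]],[0.2,[0,0,0.0105],[0,0,0]],[0.2,[0,0,0.0105],[0,0,0]]]' && python3 ok.py
```

```text
clock: 17.93
tool_pos: [0.5986, -0.213, 0.0162]
orientation: [-180.0, 0.0, 3.0]
force: [-0.6, -0.3, 0.1]
opening: 0.0525
gripper_force: 0.0
0.0162 [-0.6 -0.3  0.1]
0.0023 [-0.3 -0.1  0.5]
-0.0132 [ 0.6 -0.1 -0.1]
clock: 18.85
tool_pos: [0.5984, -0.213, -0.0236]
orientation: [-180.0, 0.0, 3.0]
force: [-0.3, 0.6, 1.1]
opening: 0.0522
gripper_force: 0.0
-0.0236 [-0.3  0.6  1.1]
```

No contact on the way down. Closing.

```bash
python3 -m pendant '[[-0.3,[0,0,0],[0,0,0]],[-0.4,[0,0,0],[0,0,0]],[-0.5,[0,0,0],[0,0,0]],[-0.6,[0,0,0],[0,0,0]],[-0.8,[0,0,0],[0,0,0]],[-0.8,[0,0,0],[0,0,0]],[-0.8,[0,0,0],[0,0,0]],[-0.8,[0,0,0],[0,0,0]]]'
```

```text
clock: 19.52
tool_pos: [0.5987, -0.213, -0.0231]
orientation: [180.0, -0.0, 3.0]
force: [-0.3, 0.3, 1.5]
opening: 0.0211
gripper_force: 30.0
```

```bash
python3 -m pendant '[[-0.8,[0,0,-0.015],[0,0,0]],[-0.8,[0,0,-0.04],[0,0,0]],[-0.8,[0,0,-0.07],[0,0,0]],[-0.8,[0,0,-0.1],[0,0,0]],[-0.8,[0,0,-0.12],[0,0,0]],[-0.8,[0,0,-0.12],[0,0,0]],[-0.8,[-0.006,-0.016,-0.12],[0,0,0]],[-0.8,[-0.018,-0.047,-0.12],[0,0,0]],[-0.8,[-0.03,-0.078,-0.12],[0,0,0]],[-0.8,[-0.042,-0.109,-0.12],[0,0,0]]]'; python3 -m pendant '[[-0.8,[-0.012,-0.031,0],[0,0,0]],[-0.8,[-0.024,-0.062,0],[0,0,0]],[-0.8,[-0.036,-0.093,0],[0,0,0]],[-0.8,[-0.048,-0.124,0],[0,0,0]],[-0.8,[-0.06,-0.155,0],[0,0,0]],[-0.8,[-0.07,-0.182,0],[0,0,0]],[-0.8,[-0.077,-0.2,0],[0,0,0]],[-0.8,[-0.081,-0.2095,0],[0,0,0]],[-0.8,[-0.081,-0.2095,0],[0,0,0]],[-0.8,[-0.081,-0.2095,0],[0,0,0]]]'
python3 - <<'E'
from h import *
o=sensors.get_obs();print(o['tool_pos'],o['force'])
cv2.imwrite('pics/top3.png',viewer.snapshot('top')[:,:,::-1]);cv2.imwrite('pics/side3.png',viewer.snapshot('side')[:,:,::-1])
E
```

```text
clock: 20.35
tool_pos: [0.5498, -0.1056, 0.0961]
orientation: [-180.0, 0.0, 2.9]
force: [0.2, 1.1, 0.2]
opening: 0.0209
gripper_force: 30.0
clock: 21.18
tool_pos: [0.4589, 0.0987, 0.0966]
orientation: [180.0, 0.0, 3.1]
force: [-0.4, 0.9, -0.1]
opening: 0.021
gripper_force: 30.0
[0.45888902 0.09867849 0.09664403] [-0.38272287  0.85309499 -0.14179785]
```

```bash
python3 -m pendant '[[-0.8,[0,0,0.03],[0,0,0]],[-0.8,[0,0,0.06],[0,0,0]],[-0.8,[0,0,0.085],[0,0,0]],[-0.8,[0,0,0.1],[0,0,0]],[-0.8,[0,0,0.11],[0,0,0]],[-0.8,[0,0,0.113],[0,0,0]],[-0.8,[0,0,0.113],[0,0,0]],[-0.8,[0,0,0.113],[0,0,0]]]'; python3 ok.py && python3 -m pendant '[[-0.8,[0,0,0.001],[0,0,0]],[-0.8,[0,0,0.001],[0,0,0]]]' >/dev/null && python3 ok.py && python3 -m pendant '[[-0.8,[0,0,0.001],[0,0,0]],[-0.8,[0,0,0.001],[0,0,0]]]' >/dev/null && python3 ok.py && python3 -m pendant '[[-0.8,[0,0,0.001],[0,0,0]],[-0.8,[0,0,0.001],[0,0,0]]]' >/dev/null && python3 ok.py && python3 -m pendant '[[-0.8,[0,0,0.001],[0,0,0]],[-0.8,[0,0,0.001],[0,0,0]]]' >/dev/null && python3 ok.py && python3 -m pendant '[[-0.8,[0,0,0.001],[0,0,0]],[-0.8,[0,0,0.001],[0,0,0]]]' >/dev/null && python3 ok.py && python3 -m pendant '[[-0.8,[0,0,0.001],[0,0,0]],[-0.8,[0,0,0.001],[0,0,0]]]' >/dev/null && python3 ok.py && python3 -m pendant '[[-0.8,[0,0,0.001],[0,0,0]],[-0.8,[0,0,0.001],[0,0,0]]]' >/dev/null && python3 ok.py
```

```text
clock: 21.95
tool_pos: [0.4596, 0.0981, -0.016]
orientation: [180.0, -0.0, 3.0]
force: [-0.3, 0.9, -0.1]
opening: 0.0212
gripper_force: 30.0
-0.016 [-0.3  0.9 -0.1]
-0.0165 [-1.3 -0.8 -0.6]
-0.0179 [-0.1 -0.2 -0.8]
-0.0192 [-0.4  0.4  0.2]
-0.0204 [ 0.5 -0.3 -0.6]
-0.0214 [-0.2  0.6 -1. ]
-0.0224 [-0.1  0.2  0.1]
-0.0227 [-2.4 -1.1  8.7]
```

Contact came at the same reading as in the box (floor and tile top are both at 6 mm), so the bottle is on the tile. Releasing.

```bash
python3 -m pendant '[[-0.8,[0,0,-0.0006],[0,0,0]],[-0.4,[0,0,-0.0006],[0,0,0]],[-0.2,[0,0,-0.0006],[0,0,0]],[0,[0,0,-0.0006],[0,0,0]],[0,[0,0,-0.0006],[0,0,0]],[0,[0,0,-0.0006],[0,0,0]],[0,[0,0,-0.0006],[0,0,0]]]'; python3 -m pendant '[[0,[0,0,-0.01],[0,0,0]],[0,[0,0,-0.03],[0,0,0]],[0,[0,0,-0.06],[0,0,0]],[0,[0,0,-0.1],[0,0,0]],[0,[0,0,-0.14],[0,0,0]],[0,[0.0,0.04,-0.15],[0,0,0]],[0,[0.0,0.08,-0.15],[0,0,0]],[0,[0.0,0.12,-0.15],[0,0,0]],[0,[0.0,0.16,-0.15],[0,0,0]],[0,[0.0,0.2,-0.15],[0,0,0]]]'; python3 -m pendant '[[0,[0,0.02,0],[0,0,0]],[0,[0,0.03,0],[0,0,0]],[0,[0,0.03,0],[0,0,0]],[0,[0,0.03,0],[0,0,0]]]'
python3 - <<'E'
from h import *
for n in('top','side'):
    I=viewer.snapshot(n)[:,:,::-1];cv2.imwrite(f'pics/{n}4.png',I)
    d=np.abs(I.astype(int)-cv2.imread(f'pics/{n}0.png')).sum(2)
    R=proj(n,[(.4594,.0986,.03)])[0].astype(int);print(n,R,proj(n,[(.4594,.0986,.052),(.4594,.0986,.006)]).round(1))
    x,y=R;print(I[y-22:y+24:2,x-24:x+26:2].mean(2).astype(int))
E
```

```text
clock: 23.7
tool_pos: [0.459, 0.0985, -0.0227]
orientation: [180.0, 0.0, 3.0]
force: [0.6, 0.9, -0.3]
opening: 0.0435
gripper_force: 0.0
clock: 24.53
tool_pos: [0.4693, -0.1028, 0.1278]
orientation: [-180.0, -0.1, 3.1]
force: [1.8, 1.0, -0.5]
opening: 0.0439
gripper_force: 0.0
clock: 24.87
tool_pos: [0.4709, -0.1312, 0.1272]
orientation: [-180.0, 0.0, 2.9]
force: [-0.6, -0.7, 0.2]
opening: 0.044
gripper_force: 0.0
top [216 236] [[215.3 235.1]
 [218.5 237.9]]
[[102 102  99 103 104 103 100 107 101 102  98  99  95  91  93  89  82  79
   73  70  68  62  61  87 113]
 [100 105 102 101 104 101 105 103 101 100 100  95  95  92  93  90  80  80
   71  70  70  64  61  75 111]
 [105 107 103 103 104 103 104 103 102  99  96  96  96  93  90  91  78  76
   72  65  71  66  65  68 108]
 [103 104 103 107 104 104 103 104 101  99  98 100  95  95  89  91  79  75
   71  70  69  69  64  59 102]
 [102 104 101 102 103 101  99 101  99 101  96  95  98  92  89  88  85  75
   71  72  66  65  61  58  87]
 [103 104 105 102 101 105 102 102 100  97  98  96  95  93  91  87  81  77
   70  71  67  63  60  60  70]
 [105 1
[... 3540 characters left out ...]
44 143 146 132 139 145 170 174 168 148
  128 122 133 156 168 173 180]
 [194 192 178 160 142 138 135 147 148 157 165 175 174 153 140 134 131 142
  146 149 156 155 160 164 171]
 [186 164 143 140 137 139 138 167 164 159 145 142 140 150 161 168 160 158
  155 157 157 155 157 154 156]
 [151 148 141 139 144 145 137 140 137 146 165 172 185 185 194 187 176 174
  168 163 162 161 162 163 164]
 [164 179 180 178 181 182 178 183 183 186 190 189 192 196 199 191 179 176
  175 174 177 178 176 176 175]
 [190 195 195 194 189 194 193 193 192 193 192 193 194 198 199 197 190 181
  177 176 180 179 178 180 178]
 [194 194 194 192 194 192 193 194 193 194 197 196 197 195 195 197 194 187
  186 185 180 178 179 178 180]]
```

```bash
python3 -m pendant '[[0,[0,0.04,-0.04],[0,0,0]],[0,[0,0.08,-0.05],[0,0,0]],[0,[0,0.12,-0.05],[0,0,0]],[0,[0,0.16,-0.05],[0,0,0]],[0,[0,0.2,-0.05],[0,0,0]],[0,[0,0.2,-0.05],[0,0,0]],[0,[0,0.2,-0.05],[0,0,0]]]'
python3 - <<'E'
from h import *
I=viewer.snapshot('top')[:,:,::-1];cv2.imwrite('pics/top5.png',I)
O=cv2.imread('pics/top0.png')
x,y=217,238;print(I[y-24:y+26:2,x-16:x+18:2].mean(2).astype(int))
d=np.abs(I.astype(int)-O).sum(2);
for n,c in dict(vial=(173,222),reel=(310,193),spool=(436,150),tile2=(266,237)).items():
    print(n,d[c[1]-10:c[1]+11,c[0]-10:c[0]+11].mean().round(1))
E
```

```text
clock: 25.55
tool_pos: [0.4818, -0.332, 0.1766]
orientation: [-180.0, 0.1, 2.9]
force: [0.2, 0.3, -0.4]
opening: 0.0438
gripper_force: 0.0
[[157 161 171 176 174 174 173 173 169 175 174 173 171 178 190 192 191]
 [162 171 173 178 176 174 174 174 172 174 175 171 170 191 191 191 193]
 [175 175 174 174 174 175 174 171 149 161 156 159 170 191 191 188 189]
 [175 176 176 175 175 178 180 195 186 193 169 143 172 175 176 177 185]
 [175 176 177 177 177 172 193 196 192 195 189 201 211 203 198 177 178]
 [175 174 172 175 177 174 199 196 193 193 193 200 211 207 208 148 172]
 [171 173 174 175 175 176 194 195 189 194 190 200 210 205 179 168 176]
 [169 173 176 174 177 184 194 192 195 189 189 191 191 193 162 176 176]
 [175 173 177 175 175 185 193 191 189 190 183 170 179 194 147 175 176]
 [174 172 173 173 173 200 191 183 200 179 168 168 192 193 138 177 174]
 [170 173 174 174 181 183 193 212 219 214 162 175 192 188 164 175 171]
 [174 172 173 172 184 181 213 210 209 163 169 161 191 166 172 167 196]
 [173 171 167 170 184 174 202 215 195 133 152 119 193 150 175 193 193]
 [171 169 174 163 189 172 162 154 145 
[... 159 characters left out ...]
64 177 190 190]
 [166 173 172 179 182 173 134 134 153 152 149 199 168 173 188 188 191]
 [169 168 172 185 181 165 136 140 155 153 147 207 152 173 192 191 193]
 [170 170 168 177 180 167 135 154 152 152 149 205 133 176 192 184 188]
 [172 171 175 182 181 133 142 154 154 154 167 189 144 192 188 186 193]
 [174 172 164 146 183 133 142 152 156 153 177 165 171 187 189 189 194]
 [171 174 155 126 123 141 149 128 151 158 176 150 187 188 184 193 191]
 [174 171 153 144 125 144 146 146 146 144 144 164 187 189 190 193 189]
 [173 172 175 172 193 142 143 143 144 144 144 162 191 192 189 192 191]
 [176 173 173 178 175 143 142 143 141 137 184 187 188 191 191 192 192]]
vial 80.0
reel 184.6
spool 105.0
tile2 133.1
```

```bash
python3 -c "
from plant import workorder;print(workorder.close_job())"
```

```text
the job is handed in; nothing more can be done
None
```

I dragged the lid back to its stop and stood the white bottle upright on the leftmost tile, at about 26 s on the clock. The job is handed in; I never touched the other items on purpose, but my final picture check could not confirm they hadn't moved.

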